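# Close the biscuit box and snap its four tabs

## Robot

A 6-joint arm with a two-finger parallel gripper is mounted at the origin on the work surface. World frame = base frame: x ahead of the robot, y to its left, z up, the work surface at z = 0. Lengths are in mm, angles in rad, forces in N, time in s.
With the tool pointing down it reaches from about 350 to 975 mm from the base axis. Payload 7.1 kg.
Tool frame: the origin (TCP) lies at the very end of the fingers, on their centre line; the grasp point (between the pads) lies 19 mm behind it; x points along the fingers, z is the direction in which the jaws open and shut, and the axes are right-handed (so a half turn about x gives the same grasp; the last joint's range is limited). The gripper opens to 88 mm and grips with 3 to 60 N. Pads are 20 mm wide; open, the fingers measure 115 mm over their backs; the gripper's body (75 mm by 178 mm) begins 61 mm behind the grasp point.
Start: joints at [1.25, 0.423, 1.63, -0, 1.089, -0.019], TCP at [185.743, 596.745, 222.675] pointing down, gripper open.
Joint ranges: [-3, 3], [-0.9, 2.11], [0.09, 2.58], [-1.31, 4.45], [0.11, 2.69], [-2.54, 2.54]. Speed limits (rad/s): [2.39, 2.39, 3.01, 3.14, 3.14, 3.14].

## Interface

Orientations are given as a rotation vector (axis times angle).
In Python, from workcell import * gives the robot as it stands.
- The arm moves only by the shell command python3 -m crank 'ROWS'. ROWS is JSON, a list of rows, each a list of 3 entries, a list of its own where there are three numbers: the shift along the tool's x, y, z in cm, then the turn, a rotation vector about the tool's x, y, z in degrees, then the finger opening in cm, from 0 to 8.78. In form: [[[dx, dy, dz], [rx, ry, rz], claw], ...]. A call has 1 to 5 rows; each row shifts and turns the commanded pose from where the row before left it, along the tool's axes as they then stand; what a row does not reach is not made up. A row lasts 1/8 s, in which the tool goes at most 62.5 mm and 10.7 degrees, less where a joint would pass 70% of its speed; a pose out of reach is approached as far as the arm can. A call with a gripper value outside its range is refused whole. The fingers move at their own pace and stop on an object; the grip force is fixed at half the most. Time passes only in rows, so rows that do not move let the fingers close. It gives the time, the measured TCP pose, the force and the opening at its end, in the units of the state.
- get_obs(): the state, without advancing time (a new reading comes with each control period).
- get_image(name): name is "scene" or "top" or "wrist"; returns a dict with "pixels" (480x640x3 uint8, red, green, blue), "mtx" (3x3 intrinsics, pixels), "view" (4x4, takes a point from world to camera coordinates). Camera axes: x right, y down, z forward; pixel columns grow to the right and rows downward; lengths in mm; the calibration is good to about 2 mm. A picture is of the moment at which its call begins. There is no depth.
- close_job(): hands the job in, once; it reports no verdict.
The state is a dict: "t": time; "qpos": joint angles; "qvel": joint speeds; "joint_torque": joint torques, N m; "ee_pos": TCP position; "orientation": TCP orientation; "ft_force": force on the tool from outside, world axes, zero at the start; "moment": the same for the moment, N m; "width": finger opening in mm.
Only numpy, scipy, OpenCV 4.12 (cv2) and the standard library are available. Lean on these libraries where they do the work, as an engineer would, in place of code of your own. Each camera call takes 0.05 s, during which the arm holds its last target.

## Task

Put the biscuits away: shut the box's hinged lid, then press down each of the four snap tabs around its rim until every one has clicked flat and the lid stays fully shut. Leave the mug and the star cutter where they stand, and take the hand away.

Things in the scene. Friction and masses are not known exactly. Their poses are not given: they have to be found in the camera images.
- box: Clear plastic biscuit box fixed to the table, 200 mm (x) by 260 mm (y), rim 90 mm high, biscuits inside; origin under its centre on the table, z up, its front faces its own -x, its left is +y. A white lid is hinged along its rear rim; grey lugs stick out under the tabs.
- lid (a joint): Hinge of the white lid: 0 = shut flat on the rim, grows as the front edge lifts (rad, stop at 1.0). Hinge line: along box y, at box frame x = +100 mm, z = 90 mm. A stiff hinge: the lid stays at any angle and a press of about 1 to 6 N near its front half closes it. It starts half open, 0.35 to 0.8 rad.
- lid_middle (a point): Point on the middle of the lid's top face, 130 mm from the hinge line. The lid is a flat plate 200 by 260 mm, 10 mm thick; shut, its top is 100 mm above the table. A hinge cover 34 mm wide stands 25 mm higher along its rear edge.
- tab_front_left (a joint): Snap tab of the lid on the front wall, left half (box frame y = +65 mm): 0 = open, sticking out from the lid and tilted up 0.65 rad (37 deg) from the lid's plane; 0.65 = engaged, flat, level with the lid's top. Over-centre spring: about 6 N downwards near its outer end starts it (up to 10 N nearer its hinge), pressed past about 0.4 rad it snaps down by itself and stays; released before about 0.25 rad it springs back.
- pad_front_left (a point): Press point on top of that grey tab, 20 mm out from its hinge at the lid's edge; the tab is 44 mm along the rim, 32 mm outward, 6 mm thick. With the lid shut and the tab engaged it lies at (-121, 65, 101) mm in the box frame; open it stands about 12 mm higher and 6 mm nearer the lid.
- tab_front_right (a joint): Snap tab of the lid on the front wall, right half (box frame y = -65 mm): 0 = open, sticking out from the lid and tilted up 0.65 rad (37 deg) from the lid's plane; 0.65 = engaged, flat, level with the lid's top. Over-centre spring: about 6 N downwards near its outer end starts it (up to 10 N nearer its hinge), pressed past about 0.4 rad it snaps down by itself and stays; released before about 0.25 rad it springs back.
- pad_front_right (a point): Press point on top of that grey tab, 20 mm out from its hinge at the lid's edge; the tab is 44 mm along the rim, 32 mm outward, 6 mm thick. With the lid shut and the tab engaged it lies at (-121, -65, 101) mm in the box frame; open it stands about 12 mm higher and 6 mm nearer the lid.
- tab_left (a joint): Snap tab of the lid on the left wall, at its middle (box frame x = 0): 0 = open, sticking out from the lid and tilted up 0.65 rad (37 deg) from the lid's plane; 0.65 = engaged, flat, level with the lid's top. Over-centre spring: about 6 N downwards near its outer end starts it (up to 10 N nearer its hinge), pressed past about 0.4 rad it snaps down by itself and stays; released before about 0.25 rad it springs back.
- pad_left (a point): Press point on top of that grey tab, 20 mm out from its hinge at the lid's edge; the tab is 44 mm along the rim, 32 mm outward, 6 mm thick. With the lid shut and the tab engaged it lies at (0, 151, 101) mm in the box frame; open it stands about 12 mm higher and 6 mm nearer the lid.
- tab_right (a joint): Snap tab of the lid on the right wall, at its middle (box frame x = 0): 0 = open, sticking out from the lid and tilted up 0.65 rad (37 deg) from the lid's plane; 0.65 = engaged, flat, level with the lid's top. Over-centre spring: about 6 N downwards near its outer end starts it (up to 10 N nearer its hinge), pressed past about 0.4 rad it snaps down by itself and stays; released before about 0.25 rad it springs back.
- pad_right (a point): Press point on top of that grey tab, 20 mm out from its hinge at the lid's edge; the tab is 44 mm along the rim, 32 mm outward, 6 mm thick. With the lid shut and the tab engaged it lies at (0, -151, 101) mm in the box frame; open it stands about 12 mm higher and 6 mm nearer the lid.
- cutter: Steel star-shaped biscuit cutter, loose, 68 mm across, 24 mm high; origin under its centre. Bystander, on one side of the box.
- mug: White mug, loose, 78 mm wide, 90 mm high; origin under its centre. Bystander, on one side of the box.

How it is judged (in metres and radians):
On the way, in this order (a step that is already met when the one before it is completed fails the run):
1. the lid is shut, before all the tabs are engaged (value of joint lid below 0.03 rad), for 0.1 s.
2. all four tabs are pressed flat with the lid shut (value of joint lid below 0.03 rad and value of joint each of tab_front_left, tab_front_right, tab_left, tab_right above 0.55 rad), for 0.2 s.
At the end, for the whole second after the job is handed in: The lid is shut (within 0.03 rad of the rim) and all four tabs are engaged (beyond 0.55 of 0.65 rad, flat) (all of step 2); the robot touches nothing.
It fails at once if the cutter is shoved more than 40 mm or tipped (distance of cutter from where it was at the start of the episode above 0.04 m or angle between cutter's own z axis and vertical above 0.5 rad).
It fails at once if the mug is shoved more than 40 mm or tipped (distance of mug from where it was at the start of the episode above 0.04 m or angle between mug's own z axis and vertical above 0.5 rad).
It also fails if it takes over 46 s, if anything falls off the work surface, if the arm or the gripper's body presses on something with over 40 N, if the wrist force passes 120 N, or if a joint passes its speed limit or range.

## Working session

There is one attempt and no reset: what is moved stays moved. The work goes in short steps, Python scripts to look and compute and a shell command to move; the robot and the scene stay as the last step left them, time stands still between calls to the robot, and variables do not carry over. Pictures are saved under pics/ and viewed, and the job is handed in when it is done.

```bash
mkdir -p pics; ls; python3 - <<'E'
from workcell import *
import cv2
o=get_obs()
print({k:o[k] for k in('t','ee_pos','orientation','ft_force','width')})
for n in('top','scene'):
    d=get_image(n); cv2.imwrite(f'pics/{n}0.png',d['pixels'][:,:,::-1]); print(n,d['mtx'],d['view'])
E
```

```text
pics
{'t': 0.0, 'ee_pos': array([185.57818475, 596.2345601 , 221.89638629]), 'orientation': array([-0.9849857 ,  1.33829161,  0.98347593]), 'ft_force': array([-0.00320497, -0.19871266,  0.88164694]), 'width': 87.6789152994551}
top [[616.56320505   0.         314.50924333]
 [  0.         616.56320505 232.92081771]
 [  0.           0.           1.        ]] [[ 2.55469155e-02 -9.99099206e-01  3.38840774e-02  8.48587970e-01]
 [-9.83528478e-01 -3.11870151e-02 -1.78042419e-01  5.46213138e+02]
 [ 1.78938783e-01 -2.87775205e-02 -9.83439254e-01  1.20095541e+03]
 [ 0.00000000e+00  0.00000000e+00  0.00000000e+00  1.00000000e+00]]
scene [[476.37475258   0.         321.3013201 ]
 [  0.         476.37475258 240.20790279]
 [  0.           0.           1.        ]] [[ 8.94173396e-01  4.47713894e-01 -2.49122628e-03 -5.20089145e+02]
 [ 3.85381428e-01 -7.72491510e-01 -5.04715783e-01 -1.46839355e+02]
 [-2.27892720e-01  4.50343354e-01 -8.63281977e-01  1.07778542e+03]
 [ 0.00000000e+00  0.00000000e+00  0.00000000e+00  1.00000000e+00]]
```

View pics/top0.png

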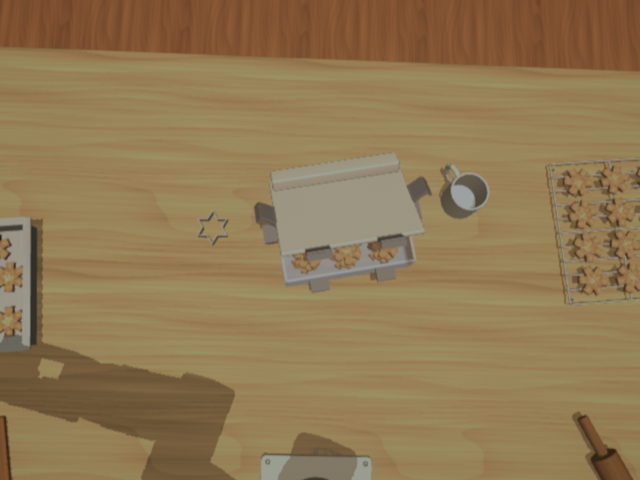

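View pics/scene0.png

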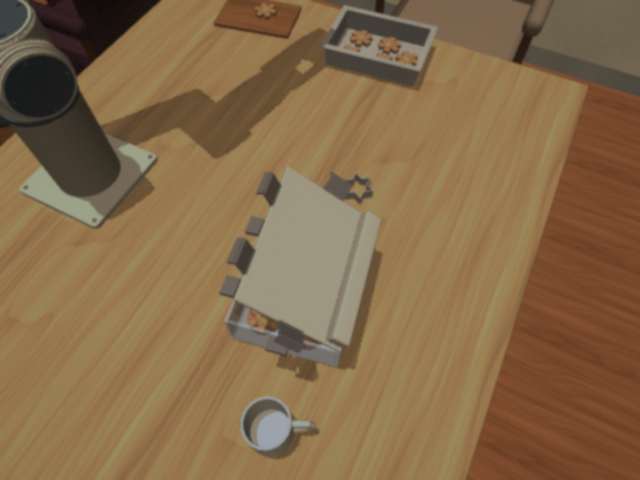

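The top view shows the box centred near (345,215), with the front toward the robot (down), the cutter at (212,228) and the mug at (466,192). The lid is half open. I'll zoom in to pick the corners.

```bash
python3 - <<'E'
import cv2
a=cv2.imread('pics/top0.png')[140:300,240:440]; cv2.imwrite('pics/topz.png',cv2.resize(a,None,fx=4,fy=4,interpolation=cv2.INTER_CUBIC)[:600])
a=cv2.imread('pics/scene0.png')[160:370,210:390]; cv2.imwrite('pics/scz.png',cv2.resize(a,None,fx=2.8,fy=2.8,interpolation=cv2.INTER_CUBIC))
a=cv2.imread('pics/top0.png')[280:300,240:440]
E
```

```text
(no output)
```

View pics/topz.png

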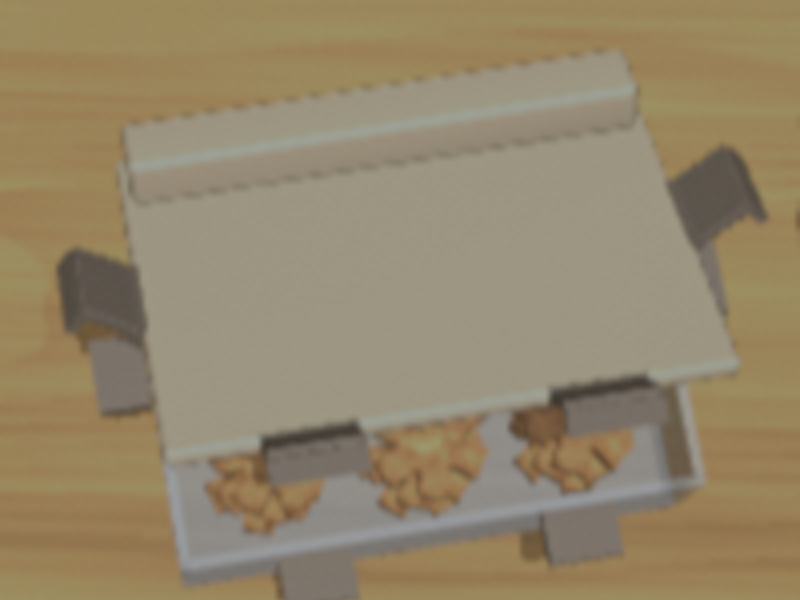

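View pics/scz.png

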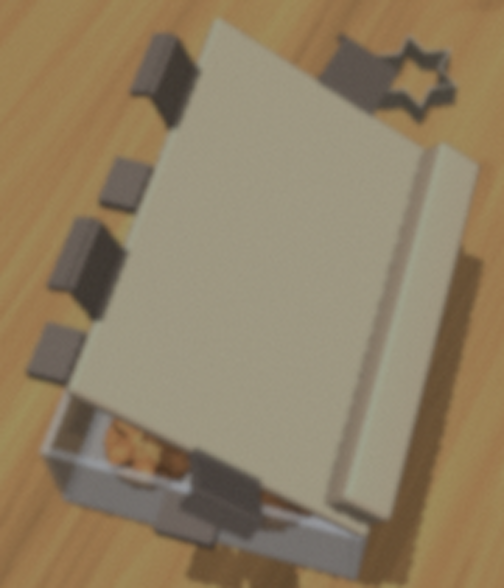

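```bash
cat > h.py <<'E'
import numpy as np, cv2
from workcell import *
def box2w(p,x,y,yaw):
    c,s=np.cos(yaw),np.sin(yaw); p=np.asarray(p,float); return np.array([x+c*p[0]-s*p[1],y+s*p[0]+c*p[1],p[2]])
def lid(u,y,v,a): # u from hinge toward front, v normal
    return [100-u*np.cos(a)+v*np.sin(a),y,90+u*np.sin(a)+v*np.cos(a)]
def proj(d,p):
    q=d['view'][:3,:3]@p+d['view'][:3,3]; q=d['mtx']@q; return q[:2]/q[2]
def ray(d,px,z):
    R,t=d['view'][:3,:3],d['view'][:3,3]; c=-R.T@t; r=R.T@np.linalg.inv(d['mtx'])@[*px,1]
    return c+r*(z-c[2])/r[2]
E
python3 - <<'E'
from h import *
from scipy.optimize import least_squares
T=get_image('top');S=get_image('scene')
L=[(T,(200,130,10),(281.2,251.7)),(T,(200,-130,10),(424.2,229.5)),(S,(200,130,10),(287.9,166.4)),(S,(200,-130,10),(235.7,298.6)),(S,(0,130,35),(380,219)),(S,(34,130,35),(367.1,211.8)),(T,(34,130,35),(240+132/4,140+170/4)),(T,(34,-130,35),(240+635/4,140+90/4))]
R=[(T,(-100,130,90),(285.5,282.5)),(T,(-100,-130,90),(415.8,260.8)),(S,(-100,-130,90),(226,322.5))]
def f(v):
    r=[]
    for d,p,q in L: r.append(proj(d,box2w(lid(*p,v[3]),v[0]*100,v[1]*100,v[2]))-q)
    for d,p,q in R: r.append(proj(d,box2w(p,v[0]*100,v[1]*100,v[2]))-q)
    return np.ravel(r)
s=least_squares(f,[5,0,0,.5],loss='soft_l1'); print(s.x); print(f(s.x).reshape(-1,2).round(1))
x,y,w,a=s.x[0]*100,s.x[1]*100,s.x[2],s.x[3]
print('cutter',ray(T,(212,228),24),'mug',ray(T,(470,187),90))
for n,p in dict(fl=(-121,65,101),fr=(-121,-65,101),l=(0,151,101),r=(0,-151,101),mid=(-30,0,100)).items(): print(n,box2w(p,x,y,w).round(1))
print('lid front mid now',box2w(lid(180,0,10,a),x,y,w))
from scipy.spatial.transform import Rotation as Ro
print(Ro.from_rotvec(get_obs()['orientation']).as_matrix().round(3))
E
```

```text
[ 5.62384089 -0.37076731  0.19563039  0.5975175 ]
[[-0.2  1.6]
 [ 1.7 -0.1]
 [ 0.1 -1.3]
 [-0.9  1. ]
 [ 4.2 -1.9]
 [ 3.  -3.8]
 [-4.  -1.2]
 [ 3.5 -2.1]
 [ 0.1  0.3]
 [ 1.2 -0. ]
 [-2.2 -0.4]]
cutter [554.11832893 227.16632627  24.        ] mug [ 641.88924262 -291.59579973   90.        ]
fl [431.1   3.2 101. ]
fr [ 456.3 -124.4  101. ]
l [533. 111. 101.]
r [ 591.7 -185.2  101. ]
mid [533.  -42.9 100. ]
lid front mid now [520.02150895 -45.47150611 199.53387853]
[[-0.    -0.955  0.297]
 [-0.001  0.297  0.955]
 [-1.     0.    -0.001]]
```

```bash
python3 - <<'E'
from h import *
from scipy.optimize import least_squares
T=get_image('top');S=get_image('scene')
L=[(T,(200,130,10),(281.2,251.7)),(T,(200,-130,10),(424.2,229.5)),(S,(200,130,10),(287.9,166.4)),(S,(200,-130,10),(235.7,298.6))]
R=[(T,(-100,130,90),(285.5,282.5)),(T,(-100,-130,90),(415.8,260.8)),(S,(-100,-130,90),(226,322.5))]
def f(v):
    r=[]
    for d,p,q in L: r.append(proj(d,box2w(lid(*p,v[3]),v[0]*100,v[1]*100,v[2]))-q)
    for d,p,q in R: r.append(proj(d,box2w(p,v[0]*100,v[1]*100,v[2]))-q)
    return np.ravel(r)
s=least_squares(f,[5,0,0,.5]); print(s.x); print(f(s.x).reshape(-1,2).round(1))
x,y,w,a=s.x[0]*100,s.x[1]*100,s.x[2],s.x[3]
for n,p in dict(fl=(-121,65,101),fr=(-121,-65,101),l=(0,151,101),r=(0,-151,101)).items(): print(n,box2w(p,x,y,w).round(1))
im=T['pixels'][:,:,::-1].copy()
def pl(P): cv2.polylines(im,[np.array([proj(T,box2w(p,x,y,w))*16 for p in P]).astype(np.int32)],True,(0,0,255),1,cv2.LINE_AA,4)
pl([(-100,130,90),(-100,-130,90),(100,-130,90),(100,130,90)])
pl([lid(200,130,10,a),lid(200,-130,10,a),lid(34,-130,10,a),lid(34,130,10,a)])
pl([lid(34,130,35,a),lid(0,130,35,a),lid(0,-130,35,a),lid(34,-130,35,a)])
cv2.imwrite('pics/fit.png',cv2.resize(im[140:300,240:440],None,fx=3.7,fy=3.7,interpolation=cv2.INTER_CUBIC))
E
```

```text
[ 5.64134856 -0.35809283  0.1956227   0.58796505]
[[-0.8  1.3]
 [ 0.9 -0.3]
 [ 0.8 -1.1]
 [-0.   1. ]
 [-0.6 -0.6]
 [ 0.5 -0.9]
 [-1.  -0.6]]
fl [432.8   4.4 101. ]
fr [ 458.1 -123.1  101. ]
l [534.8 112.3 101. ]
r [ 593.5 -183.9  101. ]
```

View pics/fit.png

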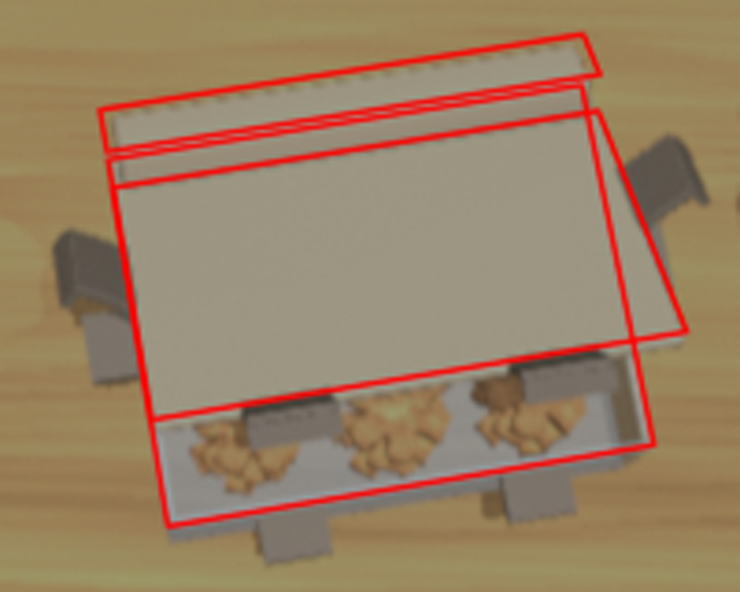

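The fit is good to about 1 px: box at (564,-36), yaw 0.196, lid 0.59 rad. I'll lift, close the fingers, and turn -28.5° so that tool z is box y and tool y is box -x.

```bash
cat >> h.py <<'E'
BX=(564.1,-35.8,0.1956)
def st():
    from scipy.spatial.transform import Rotation as Ro
    o=get_obs(); p=o['ee_pos']; c,s=np.cos(BX[2]),np.sin(BX[2]); d=p[:2]-BX[:2]
    R=Ro.from_rotvec(o['orientation']).as_matrix()
    print('t',o['t'],'box',(c*d[0]+s*d[1]).round(1),(-s*d[0]+c*d[1]).round(1),p[2].round(1),'F',o['ft_force'].round(1),'zang',np.degrees(np.arctan2(R[1,2],R[0,2])).round(1),'w',round(o['width'],1),'q',o['qpos'].round(2))
if __name__=='__main__': st()
E
python3 -m crank '[[[-2.7,0,0],[-9.5,0,0],0],[[-2.7,0,0],[-9.5,0,0],0],[[-2.7,0,0],[-9.5,0,0],0],[[0,0,0],[0,0,0],0]]'; python3 h.py
```

```text
t: 0.8
ee_pos: [186.1, 597.9, 305.7]
orientation: [-1.349, 1.107, 1.351]
ft_force: [0.8, 0.3, -0.4]
width: 51.2
t 0.8 box -247.6 695.0 305.7 F [ 0.8  0.3 -0.4] zang 101.1 w 51.2 q [ 1.25  0.34  1.55  0.    1.24 -0.51]
```

```bash
python3 -m crank '[[[0,-1.7,-5.5],[0,0,0],0],[[0,-1.7,-5.5],[0,0,0],0],[[0,-1.7,-5.5],[0,0,0],0],[[0,-1.7,-5.5],[0,0,0],0],[[0,-1.7,-5.5],[0,0,0],0]]'; python3 -m crank '[[[0,-1.7,-5.5],[0,0,0],0],[[0,-1.7,-5.5],[0,0,0],0],[[0,-1.7,-5.5],[0,0,0],0],[[0,-1.7,-5.5],[0,0,0],0],[[0,-1.7,-5.5],[0,0,0],0]]';python3 h.py
```

```text
t: 1.42
ee_pos: [322.7, 341.4, 302.3]
orientation: [-1.349, 1.114, 1.35]
ft_force: [0.6, -0.7, 0.5]
width: 2.0
t: 2.05
ee_pos: [459.4, 88.4, 302.5]
orientation: [-1.348, 1.113, 1.35]
ft_force: [1.1, 1.4, 0.1]
width: 0.2
t 2.05 box -78.6 142.2 302.5 F [1.1 1.4 0.1] zang 101.0 w 0.2 q [ 0.16  0.09  1.88  0.    1.17 -1.6 ]
```

```bash
python3 -m crank '[[[0,-1.2,-4.5],[0,0,0],0],[[0,-1.2,-4.5],[0,0,0],0],[[0,-1.2,-4.5],[0,0,0],0],[[3,0,0],[0,0,0],0],[[4,0,0],[0,0,0],0]]';python3 h.py
```

```text
t: 2.68
ee_pos: [521.0, -35.9, 232.1]
orientation: [-1.348, 1.113, 1.347]
ft_force: [-0.1, 0.3, -0.8]
width: 0.3
t 2.675 box -42.3 8.2 232.1 F [-0.1  0.3 -0.8] zang 100.9 w 0.3 q [-0.09  0.26  1.85  0.    1.03 -1.85]
```

Contact should come near z≈195. Push down gradually.

```bash
python3 -m crank '[[[2,0,0],[0,0,0],0],[[2,0,0],[0,0,0],0],[[2,0,0],[0,0,0],0],[[2,0,0],[0,0,0],0]]';python3 -m crank '[[[1.5,0,0],[0,0,0],0],[[1.5,0,0],[0,0,0],0],[[1,0,0],[0,0,0],0]]';python3 h.py
```

```text
t: 3.18
ee_pos: [520.0, -35.1, 151.9]
orientation: [-1.348, 1.114, 1.35]
ft_force: [0.5, -0.2, 2.0]
width: 0.3
t: 3.55
ee_pos: [520.5, -35.1, 112.6]
orientation: [-1.351, 1.111, 1.352]
ft_force: [-1.0, -0.8, 1.4]
width: 0.3
t 3.55 box -42.7 9.1 112.6 F [-1.  -0.8  1.4] zang 101.2 w 0.3 q [-0.09  0.44  1.93 -0.    0.78 -1.86]
```

```bash
python3 -m crank '[[[0.6,0,0],[0,0,0],0],[[0.4,0,0],[0,0,0],0],[[0.3,0,0],[0,0,0],0]]';python3 -m crank '[[[0.1,0,0],[0,0,0],0],[[0,0,0],[0,0,0],0]]';python3 - <<'E'
from h import *
for n in('top','scene'):cv2.imwrite(f'pics/{n}1.png',get_image(n)['pixels'][:,:,::-1])
st()
E
```

```text
t: 3.92
ee_pos: [521.2, -35.2, 100.7]
orientation: [-1.352, 1.11, 1.351]
ft_force: [-0.7, -0.2, 1.6]
width: 0.7
t: 4.18
ee_pos: [521.1, -35.2, 100.3]
orientation: [-1.352, 1.11, 1.351]
ft_force: [-2.1, 0.5, 5.2]
width: 0.6
t 4.275 box -42.0 9.0 100.3 F [-1.7  0.6  5.3] zang 101.2 w 0.6 q [-0.09  0.46  1.94 -0.    0.75 -1.86]
```

View pics/scene1.png

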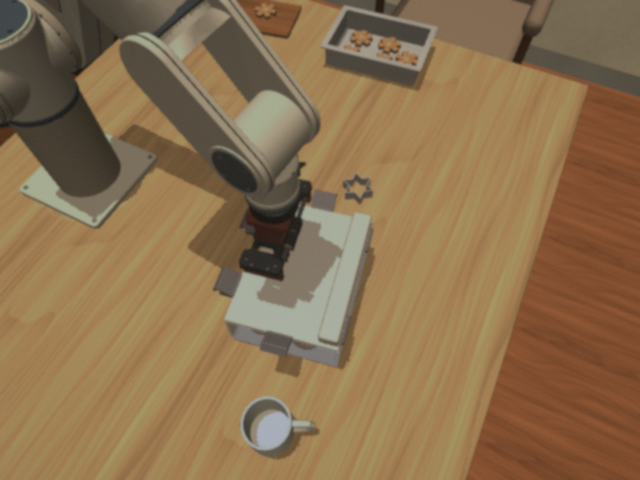

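The lid is down: TCP z is 100.3 against a 100 lid top, at 5 N. Next is the front-left tab.

```bash
python3 -m crank '[[[-5,0,0],[0,0,0],0],[[0,4.0,2.8],[0,0,0],0],[[0,4.0,2.8],[0,0,0],0],[[0,0,0],[0,0,0],0]]';python3 h.py
```

```text
t: 4.78
ee_pos: [428.7, 5.0, 149.7]
orientation: [-1.352, 1.11, 1.354]
ft_force: [-0.3, -0.0, -0.3]
width: 0.8
t 4.775 box -124.9 66.4 149.7 F [-0.3 -0.  -0.3] zang 101.3 w 0.8 q [-0.02  0.25  2.1   0.    0.79 -1.78]
```

```bash
python3 -m crank '[[[2,-0.2,0],[0,0,0],0],[[1,0,0],[0,0,0],0],[[0.5,0,0],[0,0,0],0]]';python3 -m crank '[[[0.5,0,0],[0,0,0],0],[[0.5,0,0],[0,0,0],0],[[0.3,0,0],[0,0,0],0]]';python3 h.py;python3 -m crank '[[[0.1,0,0],[0,0,0],0],[[0,0,0],[0,0,0],0]]';python3 h.py
```

```text
t: 5.15
ee_pos: [432.8, 4.2, 114.1]
orientation: [-1.35, 1.113, 1.354]
ft_force: [-4.8, -1.3, 5.2]
width: 0.7
t: 5.52
ee_pos: [433.9, 4.6, 101.4]
orientation: [-1.352, 1.11, 1.352]
ft_force: [-0.8, 1.4, -0.2]
width: 0.3
t 5.525 box -119.9 64.9 101.4 F [-0.8  1.4 -0.2] zang 101.2 w 0.3 q [-0.02  0.35  2.12  0.    0.66 -1.78]
t: 5.78
ee_pos: [433.9, 4.6, 101.1]
orientation: [-1.352, 1.11, 1.351]
ft_force: [-1.7, -0.3, 5.5]
width: 0.4
t 5.775 box -119.8 64.9 101.1 F [-1.7 -0.3  5.5] zang 101.2 w 0.4 q [-0.02  0.36  2.12 -0.    0.66 -1.78]
```

```bash
python3 -m crank '[[[-5,0,0],[0,0,0],0],[[0,0.1,-4.4],[0,0,0],0],[[0,0.1,-4.3],[0,0,0],0],[[0,0,-4.3],[0,0,0],0],[[0,0,0],[0,0,0],0]]';python3 h.py;python3 - <<'E'
from h import *
d=get_image('scene');cv2.imwrite('pics/s2.png',cv2.resize(d['pixels'][160:370,200:390,::-1],None,fx=2.8,fy=2.8,interpolation=cv2.INTER_CUBIC))
d=get_image('top');cv2.imwrite('pics/t2.png',cv2.resize(d['pixels'][140:290,240:440,::-1],None,fx=4,fy=4,interpolation=cv2.INTER_CUBIC))
E
```

```text
t: 6.4
ee_pos: [457.8, -125.5, 150.9]
orientation: [-1.351, 1.112, 1.348]
ft_force: [0.4, -0.0, 0.3]
width: 0.3
t 6.4 box -121.7 -67.3 150.9 F [ 0.4 -0.   0.3] zang 101.0 w 0.3 q [-0.29  0.31  2.01 -0.    0.82 -2.06]
```

View pics/s2.png

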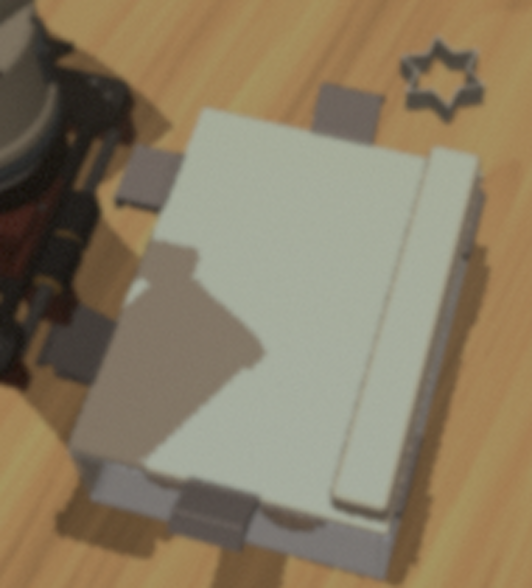

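View pics/t2.png

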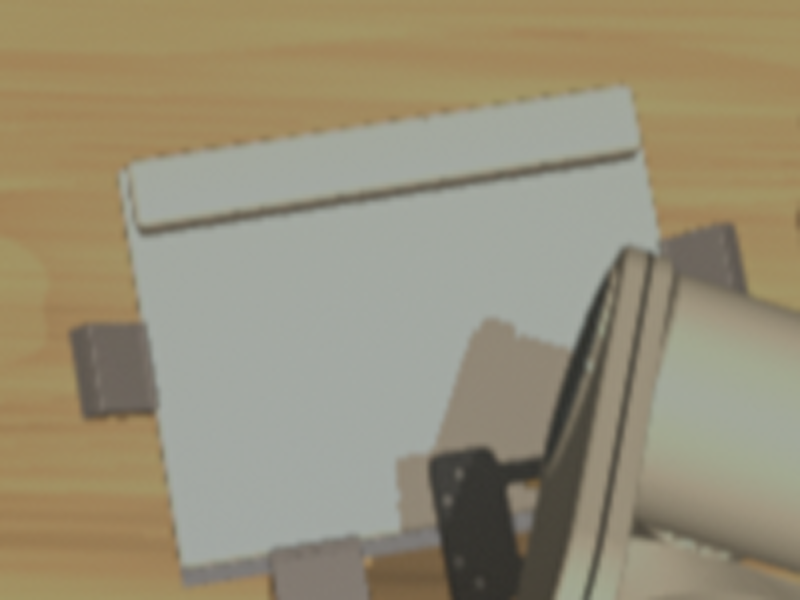

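The lid is shut and the front-left tab is flat (zoomed pixel ~(150,180)); the other three are still up. Press the front-right one.

```bash
python3 -m crank '[[[2,0,0.2],[0,0,0],0],[[1,0,0],[0,0,0],0],[[0.5,0,0],[0,0,0],0]]';python3 -m crank '[[[0.5,0,0],[0,0,0],0],[[0.5,0,0],[0,0,0],0],[[0.4,0,0],[0,0,0],0]]';python3 -m crank '[[[0.1,0,0],[0,0,0],0],[[0,0,0],[0,0,0],0]]';python3 h.py
```

```text
t: 6.88
ee_pos: [454.6, -120.3, 115.2]
orientation: [-1.35, 1.112, 1.357]
ft_force: [-4.5, 0.1, 7.1]
width: 0.4
t: 7.25
ee_pos: [456.7, -121.1, 101.5]
orientation: [-1.352, 1.11, 1.352]
ft_force: [0.6, -0.6, -0.2]
width: 0.4
t: 7.5
ee_pos: [456.7, -121.2, 101.1]
orientation: [-1.352, 1.11, 1.352]
ft_force: [-1.5, 1.8, 7.0]
width: 0.1
t 7.5 box -121.9 -62.9 101.1 F [-1.5  1.8  7. ] zang 101.2 w 0.1 q [-0.28  0.4   2.04  0.    0.7  -2.05]
```

```bash
python3 -m crank '[[[-5,0,0],[0,0,0],0],[[0,-4.0,-3.0],[0,0,0],0],[[0,-4.1,-3.0],[0,0,0],0],[[0,-4.1,-2.9],[0,0,0],0],[[0,0,0],[0,0,0],0]]';python3 h.py
```

```text
t: 8.12
ee_pos: [596.4, -186.3, 150.6]
orientation: [-1.353, 1.11, 1.349]
ft_force: [-1.4, -0.4, 0.4]
width: 0.6
t 8.125 box 2.4 -153.9 150.6 F [-1.4 -0.4  0.4] zang 101.2 w 0.6 q [-0.32  0.51  1.68 -0.    0.95 -2.09]
```

```bash
python3 -m crank '[[[2,0.1,0.2],[0,0,0],0],[[1,0,0],[0,0,0],0],[[0.5,0,0],[0,0,0],0]]';python3 -m crank '[[[0.5,0,0],[0,0,0],0],[[0.5,0,0],[0,0,0],0],[[0.4,0,0],[0,0,0],0]]';python3 -m crank '[[[0.1,0,0],[0,0,0],0],[[0,0,0],[0,0,0],0]]';python3 h.py
```

```text
t: 8.5
ee_pos: [591.5, -183.1, 115.6]
orientation: [-1.352, 1.111, 1.353]
ft_force: [-1.4, -1.1, 3.9]
width: 0.3
t: 8.88
ee_pos: [591.9, -183.0, 101.3]
orientation: [-1.351, 1.11, 1.352]
ft_force: [-0.5, 0.1, 2.7]
width: 0.4
t: 9.12
ee_pos: [592.0, -183.0, 101.1]
orientation: [-1.352, 1.11, 1.352]
ft_force: [-2.7, 1.3, 6.3]
width: 0.6
t 9.125 box -1.3 -149.8 101.1 F [-2.7  1.3  6.3] zang 101.2 w 0.6 q [-0.32  0.57  1.71  0.    0.86 -2.09]
```

Now the left tab at box (0,152): +302 mm along tool z, above the hinge cover height.

```bash
python3 -m crank '[[[-5,0,0],[0,0,0],0],[[0,0,5.0],[0,0,0],0],[[0,0,5.0],[0,0,0],0],[[0,0,5.0],[0,0,0],0],[[0,0,5.0],[0,0,0],0]]';python3 -m crank '[[[0,0,5.0],[0,0,0],0],[[0,0,5.0],[0,0,0],0],[[0,0,0],[0,0,0],0]]';python3 h.py
```

```text
t: 9.75
ee_pos: [552.7, 14.5, 150.6]
orientation: [-1.352, 1.11, 1.352]
ft_force: [0.0, 0.3, -0.6]
width: 0.6
t: 10.12
ee_pos: [532.9, 113.8, 150.6]
orientation: [-1.354, 1.108, 1.355]
ft_force: [0.0, -0.2, -0.2]
width: 0.5
t 10.125 box -1.5 152.8 150.6 F [ 0.  -0.2 -0.2] zang 101.4 w 0.5 q [ 0.19  0.4   1.86  0.    0.88 -1.58]
```

```bash
python3 -m crank '[[[2,0,0],[0,0,0],0],[[1,0,0],[0,0,0],0],[[0.5,0,0],[0,0,0],0]]';python3 -m crank '[[[0.5,0,0],[0,0,0],0],[[0.5,0,0],[0,0,0],0],[[0.4,0,0],[0,0,0],0]]';python3 -m crank '[[[0.1,0,0],[0,0,0],0],[[0,0,0],[0,0,0],0]]';python3 h.py
```

```text
t: 10.5
ee_pos: [533.9, 110.6, 115.5]
orientation: [-1.351, 1.111, 1.352]
ft_force: [-1.2, 1.2, 4.3]
width: 0.7
t: 10.88
ee_pos: [533.7, 110.9, 101.3]
orientation: [-1.352, 1.111, 1.352]
ft_force: [-0.1, -0.2, 0.9]
width: 0.5
t: 11.12
ee_pos: [533.7, 111.0, 101.1]
orientation: [-1.352, 1.111, 1.352]
ft_force: [-1.9, -0.2, 7.2]
width: 0.3
t 11.125 box -1.3 149.9 101.1 F [-1.9 -0.2  7.2] zang 101.2 w 0.3 q [ 0.18  0.48  1.88 -0.    0.78 -1.58]
```

Retreat up and to the left, toward the start area, then look.

```bash
python3 -m crank '[[[-5,0,0],[0,0,0],0],[[-6,0,0],[0,0,0],0],[[-5,0.5,5],[0,0,0],0],[[0,1.5,5.5],[0,0,0],0],[[0,1.5,5.5],[0,0,0],0]]';python3 -m crank '[[[0,2,5.5],[0,0,0],0],[[0,2,5.5],[0,0,0],0],[[0,2,5.5],[0,0,0],0],[[0,2,5.5],[0,0,0],0],[[0,0,0],[0,0,0],0]]';python3 - <<'E'
from h import *
d=get_image('scene');cv2.imwrite('pics/s3.png',cv2.resize(d['pixels'][160:370,200:390,::-1],None,fx=2.8,fy=2.8,interpolation=cv2.INTER_CUBIC));cv2.imwrite('pics/s3f.png',d['pixels'][:,:,::-1])
d=get_image('top');cv2.imwrite('pics/t3.png',cv2.resize(d['pixels'][140:290,240:440,::-1],None,fx=4,fy=4,interpolation=cv2.INTER_CUBIC));cv2.imwrite('pics/t3f.png',d['pixels'][:,:,::-1])
st()
E
```

```text
t: 11.75
ee_pos: [469.7, 256.9, 255.6]
orientation: [-1.352, 1.109, 1.35]
ft_force: [0.8, 1.0, -0.2]
width: 0.4
t: 12.38
ee_pos: [346.7, 458.5, 254.4]
orientation: [-1.355, 1.107, 1.356]
ft_force: [-0.0, -0.3, 0.1]
width: 0.4
t 12.475 box -116.0 524.0 254.3 F [ 0.4 -0.3  0.7] zang 101.3 w 0.1 q [ 0.9   0.31  1.72 -0.    1.11 -0.87]
```

View pics/s3.png

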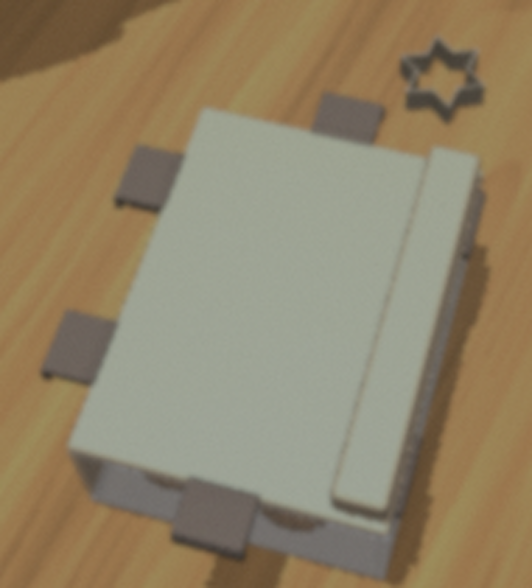

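View pics/t3.png

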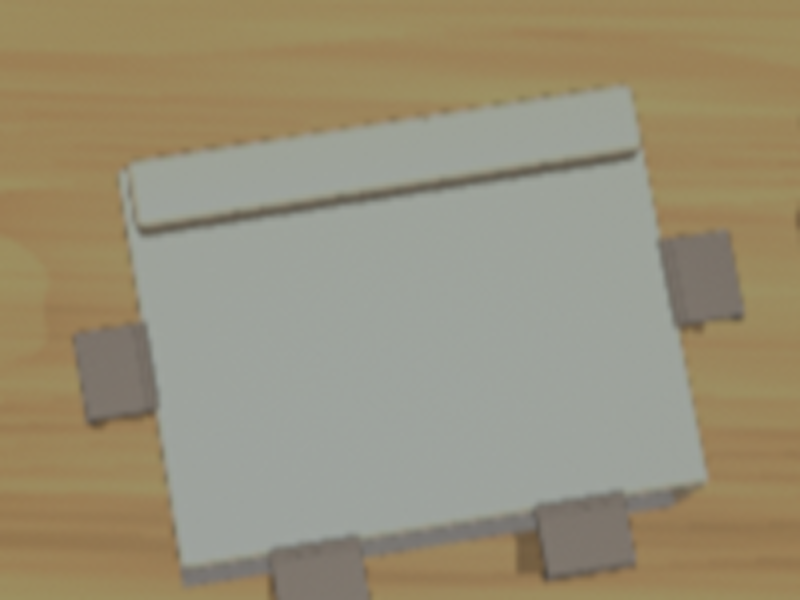

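View pics/t3f.png

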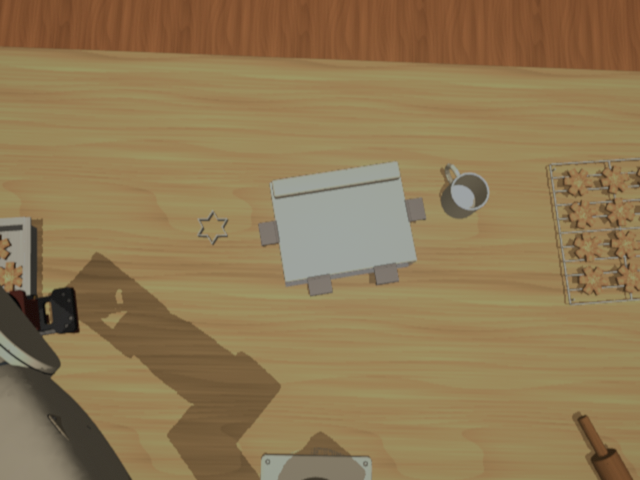

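All four tabs lie flat: in the top view they sit at (269,233), (320,285), (385,273) and (416,209). The lid is shut, and the mug at (466,192) and cutter at (212,228) haven't moved. I'm handing in.

```bash
python3 -c "
from workcell import *
print(close_job())"
```

```text
the job is handed in; nothing more can be done
None
```

The biscuit box is shut with all four snap tabs pressed flat, and the job was handed in at about 12.5 s of the 46 s allowed. I pressed the lid down with closed fingers, then the tabs in the order front-left, front-right, right, left. After that I drew the arm back up and to the left.

- **Lid:** when I pressed it, the fingers stopped at z = 100.3 mm, against a nominal lid top of 100 mm. The last pictures show it flat on the rim.
- **Tabs:** each stopped the fingers at z = 101.1 mm, against 101 mm for an engaged tab. The force fell away as each one went down, then rose to 5.5–7 N on the firm stop. All four look flat in the last top and scene views.
- **Bystanders and hand:** the mug and cutter sit at the same pixels in the top view as at the start. The arm was clear of everything, with a wrist force under 1 N.

No check failed or disagreed. In the first pose fit, the hinge-cover corners were off by up to 4 px because the cover is slightly narrower than the lid. I dropped those points, and the refit agreed to about 1.5 px.

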